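Trim the red tuner, then hover the trimming tool over the blue one

TASK

Take the yellow trimming tool from its block, put its tip into the slot of the red tuner and turn the red knob clockwise as far as it goes. Then lift the tool over the screening plate and finish while holding it still and upright about 6 mm above the blue tuner's slot, centred and with its blade in line with the slot, so that its effect can be read on the analyser. Do not touch the blue tuner, do not turn the red knob with the fingers, do not bump the equipment case or its screening plate, and leave the heat sink, jar and screwdriver where they are.

Things in the scene. Friction and masses are not known exactly. Their poses are not given: they have to be found in the camera images.
- trimmer: Trimming tool, 130 mm tall, 60 g, upright in the block. Origin: end of its tip; z up along it. White flat blade 13 (x) x 5 (y) mm, 16 mm long; then white shank 14 mm diameter to z = 60 mm; yellow collar 28 mm diameter, z 60 to 66 mm; yellow square handle 18 x 18 mm, faces square to x and y, z 66 to 130 mm: grip this from above, either way.
- block: Fixed wooden tool block 60 x 60 x 66 mm high, origin at the centre of its underside. The tool hangs by its collar on the block's top in a 17 mm through hole at the centre, tip 6 mm above the bench: lift it straight up by at least 65 mm to free it.
- chassis: Fixed open grey case 260 (x) x 360 (y) mm, origin under its centre, on the bench. Walls 60 mm high, floor 6 mm thick. An aluminium screening plate, 4 mm thick, top 85 mm above the bench, runs along its x at y = 0. Red and blue tuners stand either side of it, about 85 mm off (which is which varies). Capacitors, transformers near the corners up to 51 mm high.
- red_tuner: Fixed base of the red tuner: copper coil under a round black deck 72 mm in diameter, top 30 mm above the origin, which is under its centre on the case floor, 6 mm above the bench. A small white mark on the deck's rim, along its +x, shows where the knob's pointer ends.
- blue_tuner: Fixed base of the blue tuner, built like the red one, with a blue knob. Must not be touched.
- red_knob (a joint): Turn of the red knob about the vertical, rad; grows clockwise seen from above. 0 is the end stop (pointer at the white mark); it starts between -1.25 and -0.8. The joint is stiff (0.03 N m friction) and stays where it is left.
- red_slot (a point): Centre of the slot's mouth in the red knob's top face, 50 mm above the bench; turns with the knob, z up. Knob 32 x 32 x 14 mm high, white pointer towards +x. The slot runs along x: 18.5 mm long, 8.5 mm wide, 11 mm deep, mouth chamfered 2 mm. The tool's blade fits either way round, with about 0.27 rad of play each way.
- blue_slot (a point): Centre of the slot's mouth in the blue knob's top face (50 mm above the bench), z up; the slot runs along this point's x, same sizes as the red one. The blue knob may stand at any angle.
- heatsink: Loose black finned heat sink 50 x 40 x 30 mm, bystander, origin at the centre of its underside.
- jar: Loose small jar 40 mm in diameter, 55 mm high, bystander, origin at the centre of its underside.
- screwdriver: Loose orange-handled screwdriver lying on the bench, bystander.
Mind the look-alikes: they are no part of the job. Of the things that look like the trimmer, the middle-sized one is meant.

How it is judged (in metres and radians):
On the way, in this order (a step that is already met when the one before it is completed fails the run):
1. the tool's tip is at least 4 mm down in the red knob's slot (z of trimmer in the frame of red_slot below -0.004 m and horizontal distance between trimmer and red_slot below 0.005 m and value of joint red_knob below -0.3 rad), for 0.1 s.
2. the red knob is turned fully clockwise with the tip still in its slot (z of trimmer in the frame of red_slot below -0.002 m and horizontal distance between trimmer and red_slot below 0.006 m and value of joint red_knob above -0.15 rad), for 0.1 s.
At the end, for the whole second after the job is handed in: Red knob within 0.18 rad of its clockwise stop; tool held still by the fingers, within 0.12 rad of upright, tip 1.5 to 12 mm above the blue slot's mouth and within 5 mm of its centre, blade within 0.2 rad of the slot's line, touching no tuner, case or block (value of joint red_knob above -0.18 rad and z of trimmer in the frame of blue_slot between 0.0015 and 0.012 m and horizontal distance between trimmer and blue_slot below 0.005 m and angle between the x axis of trimmer and the x axis of blue_slot, either way round below 0.2 rad and angle between trimmer's own z axis and vertical below 0.12 rad and linear speed of trimmer below 0.02 m/s and contact force between the fingers and trimmer above 2 N and contact force between trimmer and blue_tuner below 0.2 N and contact force between trimmer and chassis below 0.2 N and contact force between trimmer and red_tuner below 0.2 N and contact force between trimmer and block below 0.2 N); the arm keeps its last pose, push and grip.
It fails at once if the blue tuner is touched (contact force between anything else and blue_tuner above 0.5 N).
It fails at once if the equipment case or its screening plate is bumped (contact force between anything else and chassis above 3 N).
It fails at once if the fingers or arm touch the red tuner (contact force between any of the fingers, the arm and red_tuner above 0.5 N).
It fails at once if a bystander is moved by more than 20 mm (distance of any of heatsink, jar, screwdriver from where it was at the start of the episode above 0.02 m).
It also fails if it takes over 58 s, if anything falls off the work surface, if the arm or the gripper's body presses on something with over 40 N, if the wrist force passes 120 N, or if a joint passes its speed limit or range.

ROBOT

A 6-joint arm with a two-finger parallel gripper is mounted at the origin on the work surface. World frame = base frame: x ahead of the robot, y to its left, z up, the work surface at z = 0. Lengths are in m, angles in degrees, forces in N, time in s.
With the tool pointing down it reaches from about 0.375 to 0.9 m from the base axis. Payload 3.1 kg.
Tool frame: the origin (TCP) lies on the centre line of the jaws, within the pads' length; the fingertips stand 17 mm ahead of it and the grasp point (between the pads) lies 2 mm behind it; z points along the fingers, y is the line along which they close (so a half turn about z gives the same grasp; the last joint's range is limited). The gripper opens to 87 mm and grips with 3 to 60 N. Pads are 19 mm wide; open, the fingers measure 117 mm over their backs; the gripper's body (75 mm by 190 mm) begins 51 mm behind the grasp point.
Start: joints at [-74.628, 30.224, 82.088, -0, 67.689, -10.227], TCP at [0.27, -0.564, 0.219] pointing down, gripper open.
Joint ranges: [-176.69, 176.69], [-43.24, 126.21], [12.49, 139.97], [-82, 262], [0, 151.66], [-163.58, 163.58]. Speed limits (degrees/s): [159.86, 159.86, 180, 180, 180, 180].

INTERFACE

Orientations are given as a 3x3 rotation matrix whose columns are the frame's x, y, z axes.
In Python, from rig import bot, imaging, finder gives the robot as it stands. The module is installed in compiled form; this text tells all that it offers.
- The arm moves only by the tool play_rows, never from a script. Its argument "motion" is a list that holds one entry, the list of rows, each a list of 6 numbers: the shift along the tool's x, y, z in m, then the turn, a rotation vector about the tool's x, y, z in degrees. In form: [[[dx, dy, dz, wx, wy, wz], ...]]. A call has 1 to 8 rows; each row is the pose to reach, as a shift and turn from the pose commanded when the call began, along the tool's axes at that moment; what a row does not reach only later rows make up. A row lasts 1/12 s, in which the tool goes at most 41.7 mm and 7.16 degrees, less where a joint would pass 70% of its speed; a pose out of reach is approached as far as the arm can. A call with a gripper value outside its range is refused whole. "fingers" is the finger opening in m, from 0 to 0.087, set as the call begins (left out, the last holds). The fingers move at their own pace and stop on an object; the grip force is fixed at half the most. Time passes only in rows, so rows that repeat a pose let the fingers close. It gives the time, the measured TCP pose, the force, the opening and the grip force at its end, in the units of the state.
- bot.read_state(): the state, without advancing time (a new reading comes with each control period).
- imaging.capture(name): name is "side" or "top" or "wrist"; returns a dict with "frame" (420x560x3 uint8, red, green, blue), "camera_matrix" (3x3 intrinsics, pixels), "R" (3x3) and "t" (3): a world point X has camera coordinates R X + t. Camera axes: x right, y down, z forward; pixel columns grow to the right and rows downward; lengths in m; the calibration is good to about 2 mm. A picture is of the moment at which its call begins. There is no depth.
- bot.hand_in(): hands the job in; it is judged then, once.
Trained networks look in the newest picture that a camera, given by its name, has taken for a name from the list of things; names that differ only in an ending like _2 or _b are one class to them, and where a whole thing is asked for, a point or a joint stands for the part that bears it (a point fixed in the world has none). Each returns a list of dicts, best first, with "confidence" (0 to 1); they miss things now and then, are a little off and sometimes report something else, mostly with a low value. They report only what shows in the picture. A call takes as long as a camera call. They do not tell look-alikes from the thing itself.
- finder.recognise(camera, name): "at" ([x, y, z] in m, in world coordinates, good to about 4 mm: the middle of the surface that is visible of it).
- finder.outline_of(camera, name): "pixels" (420x560 bool, what is visible of it).
The state is a dict: "time_s": time; "joint_positions": joint angles; "qvel": joint speeds; "tau": joint torques, N m; "position": TCP position; "tcp_rot": TCP orientation; "force": force on the tool from outside, world axes, zero at the start; "moment": the same for the moment, N m; "opening": opening from 0.0 (shut) to 1.0 (fully open); "grasp_force": force on a finger pad.
Only numpy, scipy, OpenCV 4.12 (cv2) and the standard library are available. Lean on these libraries where they do the work, as an engineer would, in place of code of your own. Each camera call takes 0.05 s, during which the arm holds its last target. There are 200 camera calls.

## Working session

There is one attempt and no reset: what is moved stays moved. The work goes in short steps, Python scripts to look and compute and a tool call to move; the robot and the scene stay as the last step left them, time stands still between calls to the robot, and variables do not carry over. Pictures are saved under pics/ and viewed, at most 10 in all, crops included, and the job is handed in when it is done.

Besides the shell and the picture viewer there is one more tool, called after "Call:" by a JSON object that holds its "fn" and its "kwargs", one argument or row to a line. play_rows: Moves the arm, as the interface text tells. Its arguments: {"type":"object","properties":{"motion":{"type":"array"},"fingers":{"type":"number"}},"required":["motion"]}

```bash
mkdir -p pics; cat > h.py <<'E'
import numpy as np, cv2
from rig import bot, imaging, finder
def ray(c,u,v,z):
    K,R,t=np.array(c["camera_matrix"]),np.array(c["R"]),np.array(c["t"])
    d=R.T@np.linalg.solve(K,[u,v,1.]); o=-R.T@t
    return o+d*(z-o[2])/d[2]
def proj(c,X):
    p=np.array(c["camera_matrix"])@(np.array(c["R"])@np.array(X)+np.array(c["t"])); return p[:2]/p[2]
def save(c,n): cv2.imwrite("pics/"+n,cv2.cvtColor(np.array(c["frame"]),cv2.COLOR_RGB2BGR))
E
python3 - <<'E'
from h import *
for n in ["top","side"]:
    c=imaging.capture(n); save(c,n+"0.png")
    print(n, -np.array(c["R"]).T@np.array(c["t"]))
    for o in ["trimmer","block","chassis","red_tuner","blue_tuner","red_knob","blue_slot","heatsink","jar","screwdriver"]:
        for r in finder.recognise(n,o)[:4]:
            print(o,round(r["confidence"],2),np.round(r["at"],3),np.round(proj(c,r["at"])))
E
```

```text
top [0.50033849 0.12772631 1.02147495]
trimmer 0.84 [0.552 0.341 0.147] [181. 200.]
trimmer 0.72 [0.556 0.248 0.134] [225. 199.]
trimmer 0.55 [ 0.598 -0.002  0.051] [334. 184.]
trimmer 0.41 [0.625 0.201 0.082] [249. 170.]
block 0.61 [ 0.615 -0.178  0.036] [406. 179.]
block 0.55 [0.554 0.248 0.07 ] [229. 201.]
chassis 0.86 [ 0.62  -0.085  0.009] [365. 178.]
red_tuner 0.63 [ 0.598 -0.005  0.033] [334. 185.]
blue_tuner 0.63 [ 0.617 -0.177  0.037] [405. 178.]
blue_tuner 0.27 [0.47  0.415 0.024] [162. 236.]
red_knob 0.45 [ 0.601 -0.002  0.05 ] [334. 183.]
blue_slot 0.7 [ 0.616 -0.175  0.05 ] [406. 178.]
blue_slot 0.45 [0.469 0.415 0.026] [162. 236.]
heatsink 0.83 [0.375 0.221 0.015] [241. 275.]
heatsink 0.26 [0.725 0.231 0.055] [238. 131.]
jar 0.62 [0.726 0.235 0.054] [236. 130.]
screwdriver 0.58 [0.471 0.414 0.026] [162. 236.]
side [0.32346903 0.62259525 0.5636008 ]
trimmer 0.84 [0.627 0.207 0.057] [218. 232.]
trimmer 0.76 [0.555 0.263 0.106] [236. 247.]
trimmer 0.6 [0.546 0.355 0.121] [208. 288.]
block 0.57 [0.541 0.274 0.053] [243. 277.]
chassis 0.63 [ 0.604 -0.079  0.03 ] [292. 161.]
red_tuner 0.87 [0.595 0.01  0.038] [280. 182.]
blue_tuner 0.76 [ 0.613 -0.166  0.038] [303. 139.]
red_knob 0.53 [0.605 0.    0.052] [277. 173.]
blue_slot 0.53 [ 0.617 -0.172  0.049] [302. 133.]
heatsink 0.67 [0.38  0.229 0.024] [347. 301.]
jar 0.94 [0.727 0.24  0.042] [161. 234.]
```

View pics/top0.png

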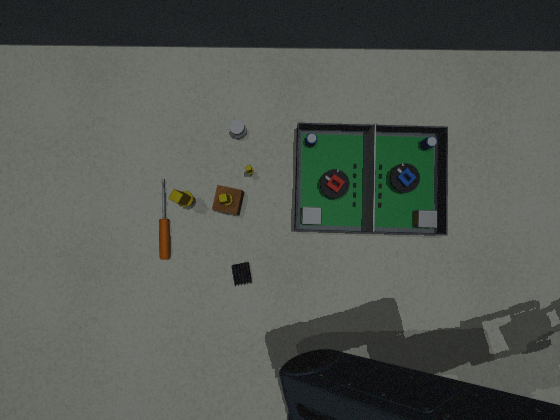

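View pics/side0.png

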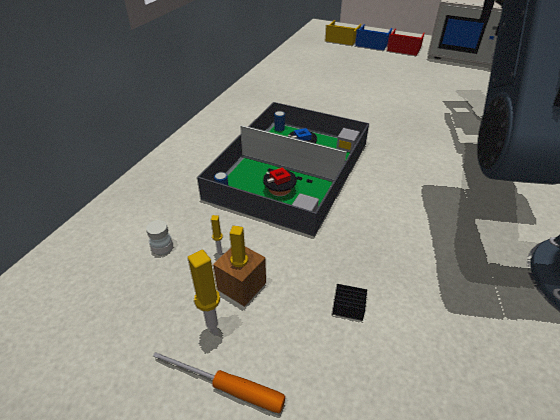

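Look-alikes of the trimmer are the large yellow tool (top 181,200; side 208,288), the one in the wooden block (top 225,199; side 236,247) and the small one (top 249,170; side 218,232). I choose the middle-sized one in the block. A close crop will check it.

```bash
python3 - <<'E'
from h import *
a=cv2.imread("pics/top0.png");b=cv2.imread("pics/side0.png")
f=lambda im,x,y:cv2.resize(im[y:y+50,x:x+65],(390,300),interpolation=cv2.INTER_CUBIC)
g=cv2.resize(b[205:335,170:280],(390,300),interpolation=cv2.INTER_CUBIC)
cv2.imwrite("pics/crop.png",np.vstack([np.hstack([f(a,195,175),g]),np.hstack([f(a,305,155),f(a,375,155)])]))
s=bot.read_state();print(s["position"],s["tcp_rot"],s["opening"],s["time_s"])
c=imaging.capture("wrist");print(np.array(c["camera_matrix"]))
R,t=np.array(c["R"]),np.array(c["t"]);T=np.array(s["tcp_rot"])
print("cam in tcp",T.T@(-R.T@t-np.array(s["position"])), T.T@R.T)
c=imaging.capture("side")
print("tri top-of-handle side at z.136:",ray(c,236,228,.136))
E
```

```text
[ 0.27006857 -0.5636031   0.21904723] [[ 9.01838155e-01  4.32074001e-01 -4.54936461e-06]
 [ 4.32074001e-01 -9.01838155e-01  2.34791401e-06]
 [-3.08831799e-06 -4.08310061e-06 -1.00000000e+00]] 1.0009640681480296 1.1
[[356.12120494   0.         277.88478031]
 [  0.         356.12120494 205.56508016]
 [  0.           0.           1.        ]]
cam in tcp [ 8.12454620e-02  1.29577577e-04 -1.65560384e-01] [[ 3.86747804e-04 -9.56346884e-01 -2.92233620e-01]
 [ 9.99999924e-01  3.86849429e-04  5.74387292e-05]
 [ 5.81190594e-05 -2.92233620e-01  9.56346960e-01]]
tri top-of-handle side at z.136: [0.55874571 0.25258624 0.136     ]
```

View pics/crop.png

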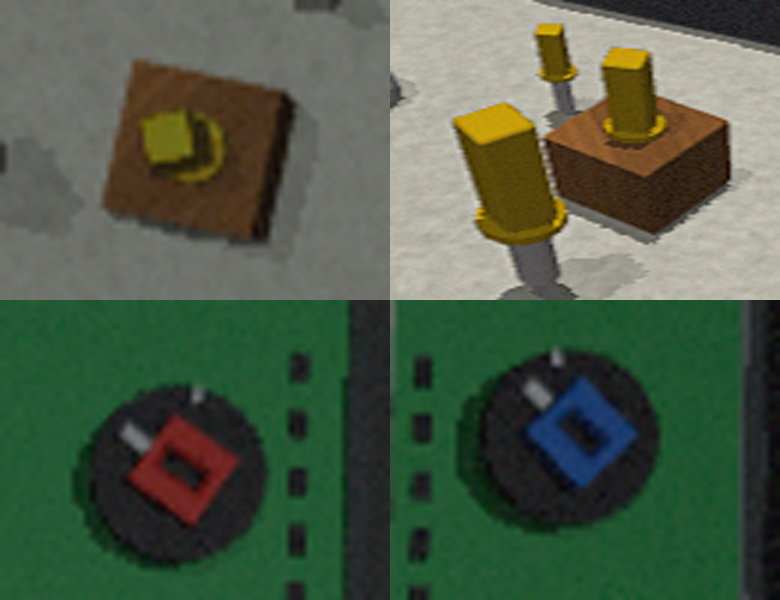

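The crop confirms it: the trimmer stands in the block, and the red pointer sits counter-clockwise of its mark. Next I move above it.

Call:
{"fn": "play_rows", "kwargs": {
  "motion": [
    [[0.24,-0.24,-0.03,0,0,0],[0.24,-0.24,-0.03,0,0,0],[0.24,-0.24,-0.03,0,0,0],[0.24,-0.24,-0.03,0,0,0],[0.24,-0.24,-0.03,0,0,0],[0.24,-0.24,-0.03,0,0,0],[0.24,-0.24,-0.03,0,0,0],[0.24,-0.24,-0.03,0,0,0]]
  ],
  "fingers": 0.06
}}

```text
time_s: 1.87
position: [0.3806, -0.2486, 0.2488]
tcp_rot: [[0.902, 0.431, 0.001], [0.431, -0.902, -0.0], [0.0, 0.001, -1.0]]
force: [1.1, -0.8, 0.4]
opening: 0.696
grasp_force: 0.0
```

Call:
{"fn": "play_rows", "kwargs": {
  "motion": [
    [[0.24,-0.24,0,0,0,-52],[0.24,-0.24,0,0,0,-52],[0.24,-0.24,0,0,0,-52],[0.24,-0.24,0,0,0,-52],[0.24,-0.24,0,0,0,-52],[0.24,-0.24,0,0,0,-52],[0.24,-0.24,0,0,0,-52],[0.24,-0.24,0,0,0,-52]]
  ]
}}

```text
time_s: 2.53
position: [0.4914, 0.0661, 0.2487]
tcp_rot: [[0.21, 0.978, 0.001], [0.978, -0.21, -0.0], [-0.0, 0.001, -1.0]]
force: [1.7, -0.5, -0.1]
opening: 0.685
grasp_force: 0.0
```

Call:
{"fn": "play_rows", "kwargs": {
  "motion": [
    [[0.193,0.026,0,0,0,-12],[0.193,0.026,0,0,0,-12],[0.193,0.026,0,0,0,-12],[0.193,0.026,0,0,0,-12],[0.193,0.026,0,0,0,-12],[0.193,0.026,0,0,0,-12],[0.193,0.026,0,0,0,-12]]
  ]
}}

```text
time_s: 3.12
position: [0.5578, 0.2483, 0.248]
tcp_rot: [[0.004, 1.0, -0.0], [1.0, -0.004, -0.0], [-0.0, -0.0, -1.0]]
force: [0.4, -0.1, 0.1]
opening: 0.69
grasp_force: 0.0
```

```bash
python3 - <<'E'
from h import *
s=bot.read_state();print(s["position"],s["joint_positions"],np.round(s["tcp_rot"],3)[:2])
c=imaging.capture("wrist");save(c,"w1.png")
im=cv2.cvtColor(np.array(c["frame"]),cv2.COLOR_RGB2HSV)
for r in finder.outline_of("wrist","trimmer")[:3]:
    m=np.array(r["pixels"]);v,u=np.nonzero(m);print("out",r["confidence"],u.min(),u.max(),v.min(),v.max())
    print(np.round(r["confidence"],2))
# bright yellow top face
y=((im[...,0]>20)&(im[...,0]<35)&(im[...,1]>120)).astype(np.uint8)
n,l,st,ce=cv2.connectedComponentsWithStats(y)
for i in range(1,n):
    if st[i,4]>100: print(st[i],ce[i],ray(c,*ce[i],.136))
big=cv2.resize(np.array(c["frame"])[80:380,100:460],(720,600))
cv2.imwrite("pics/w1c.png",cv2.cvtColor(big,cv2.COLOR_RGB2BGR))
E
```

```text
[0.55784363 0.24832838 0.24796581] [ 1.35329058e+01  2.73654954e+01  8.23359857e+01 -2.04424080e-02
  7.03213364e+01  1.37670687e+01] [[ 0.004  1.    -0.   ]
 [ 1.    -0.004 -0.   ]]
out 0.83 253 298 39 94
0.83
out 0.77 334 358 203 237
0.77
out 0.59 263 290 163 203
0.59
[ 253   39   46   56 1775] [275.99887324  68.34591549] [0.55755476 0.34880962 0.136     ]
[263 162  29  42 958] [277.15135699 181.7473904 ] [0.55804301 0.26409769 0.136     ]
[336 208  24  30 402] [347.40547264 221.5721393 ] [0.61593837 0.23018755 0.136     ]
[127 279  26  63 412] [136.99757282 309.12135922] [0.43217694 0.14775741 0.136     ]
[402 279  28  63 490] [418.81428571 310.50204082] [0.68437812 0.14554398 0.136     ]
[ 187  354  373   25 3717] [384.59860102 367.56685499] [0.6589685  0.08356553 0.136     ]
```

View pics/w1c.png

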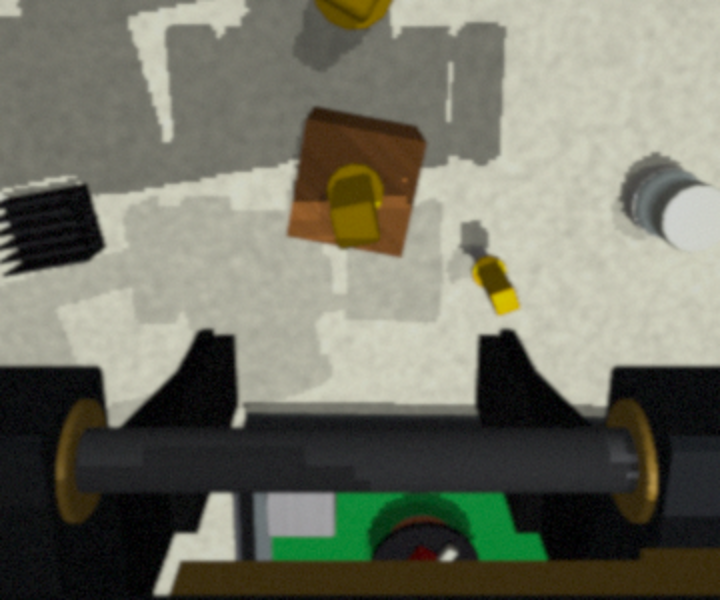

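The wrist crop shows the tool in the block around (355,205), turned a few degrees. I'll fit the model silhouette over the three views.

```bash
cat > fit.py <<'E'
from h import *
from scipy.optimize import minimize
from scipy.ndimage import gaussian_filter
S=8
def circ(r,n=32): a=np.arange(n)*2*np.pi/n; return np.c_[r*np.cos(a),r*np.sin(a)]
sq=np.array([[-1,-1],[1,-1],[1,1],[-1,1]])*.009
def render(c,parts,box):
    x0,y0,w,h=box; m=np.zeros((h*S,w*S),np.uint8)
    for P in parts:
        p=np.array([proj(c,X) for X in P]); p=((p-[x0,y0]+.5)*S)
        cv2.fillConvexPoly(m,cv2.convexHull(p.astype(np.float32)).astype(np.int32),1)
    return cv2.resize(m.astype(np.float32),(w,h),interpolation=cv2.INTER_AREA)
def prism(xy,lo,hi): return np.vstack([np.c_[xy,np.full(len(xy),z)] for z in (lo,hi)])
def tool(x,y,yaw,z0=.006):
    R=np.array([[np.cos(yaw),-np.sin(yaw)],[np.sin(yaw),np.cos(yaw)]])
    return [prism(sq@R.T+[x,y],z0+.066,z0+.130),prism(circ(.014)+[x,y],z0+.06,z0+.066)]
def yellow(c):
    im=cv2.cvtColor(np.array(c["frame"]),cv2.COLOR_RGB2HSV)
    return ((im[...,0]>20)&(im[...,0]<35)&(im[...,1]>120)).astype(np.float32)
E
python3 - <<'E'
from fit import *
views=[]
for n in ["wrist","top","side"]:
    c=imaging.capture(n); m=yellow(c)
    p=proj(c,[.557,.249,.1]).astype(int); r=dict(wrist=45,top=16,side=30)[n]
    k,l,st,ce=cv2.connectedComponentsWithStats(m.astype(np.uint8))
    i=min(range(1,k),key=lambda i:np.hypot(*(ce[i]-p))+(st[i,4]<40)*1e3)
    views.append((n,c,(l==i).astype(np.float32),(p[0]-r,p[1]-r,2*r,2*r)));print(n,st[i])
def cost(q,vs):
    e=0
    for n,c,m,b in vs:
        M=m[b[1]:b[1]+b[3],b[0]:b[0]+b[2]]; A=render(c,tool(q[0]/1e3,q[1]/1e3,np.radians(q[2])),b)
        e+=np.abs(A-M).sum()/M.sum()
    return e
for vs in (views,views[:1],views[1:2],views[2:]):
  best=min((minimize(cost,[557,249,y],args=(vs,),method="Nelder-Mead",options=dict(initial_simplex=[[557,249,y],[562,249,y],[557,254,y],[557,249,y+15]])) for y in (0,10,-15)),key=lambda r:r.fun)
  print([v[0] for v in vs],best.x,best.fun)
E
```

```text
wrist [264 159  29  42 954]
top [245 165   9   9  51]
side [230 226  18  41 563]
['wrist', 'top', 'side'] [557. 249.   0.] inf
['wrist'] [557.92976767 255.46481368   7.72257625] 0.0663653016090393
['top'] [557. 249.   0.] inf
['side'] [557.72855179 254.83821318  25.08252341] 0.07271314412355423<stdin>:13: RuntimeWarning: divide by zero encountered in scalar divide
  np.max(np.abs(fsim[0] - fsim[1:])) <= fatol):
```

Call:
{"fn": "play_rows", "kwargs": {
  "motion": [
    [[0.007,0,0.035,0,0,-7],[0.007,0,0.068,0,0,-7],[0.007,0,0.068,0,0,-7],[0.007,0,0.068,0,0,-7]]
  ]
}}

```text
time_s: 3.7
position: [0.5566, 0.2526, 0.1792]
tcp_rot: [[-0.113, 0.994, -0.005], [0.994, 0.113, -0.001], [-0.001, -0.005, -1.0]]
force: [0.9, -0.1, 0.1]
opening: 0.685
grasp_force: 0.0
```

```bash
python3 - <<'E'
from fit import *
s=bot.read_state();print(s["position"],np.round(s["tcp_rot"],3)[:2])
c=imaging.capture("wrist"); m=yellow(c)
p=proj(c,[.558,.255,.1]).astype(int);r=80
k,l,st,ce=cv2.connectedComponentsWithStats(m.astype(np.uint8))
i=min(range(1,k),key=lambda i:np.hypot(*(ce[i]-p))+(st[i,4]<100)*1e3);print(st[i])
b=(p[0]-r,p[1]-r,2*r,2*r);M=(l==i).astype(np.float32)[b[1]:b[1]+b[3],b[0]:b[0]+b[2]]
cost=lambda q:np.abs(render(c,tool(q[0]/1e3,q[1]/1e3,np.radians(q[2])),b)-M).sum()/M.sum()
for y in (-10,5,20):
    o=minimize(cost,[558,255,y],method="Nelder-Mead",options=dict(initial_simplex=[[558,255,y],[562,255,y],[558,258,y],[558,255,y+8]]));print(o.x,o.fun)
A=render(c,tool(*(o.x[:2]/1e3),np.radians(o.x[2])),b)
f=np.array(c["frame"])[b[1]:b[1]+b[3],b[0]:b[0]+b[2]].copy()
cv2.imwrite("pics/f2.png",cv2.resize(np.hstack([f[...,::-1],np.dstack([A*255,M*255,M*0]).astype(np.uint8)]),None,fx=2.4,fy=2.4))
E
```

```text
[0.55662013 0.25255527 0.1791798 ] [[-0.113  0.994 -0.005]
 [ 0.994  0.113 -0.001]]
[ 262  182   36   59 1642]
[557.76693536 255.86358877  10.12541257] 0.08478608727455139
[557.90187511 255.25402911  10.70500598] 0.08496688306331635
[557.75174319 255.63390823   8.81781119] 0.08351096510887146
```

View pics/f2.png

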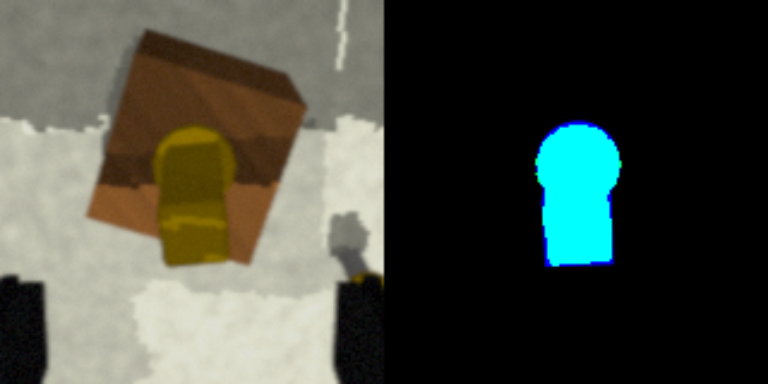

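Call:
{"fn": "play_rows", "kwargs": {
  "motion": [
    [[0,0,0,0,0,-3],[0,0,0,0,0,-3],[0,0,0,0,0,-3],[0,0,0,0,0,-3]]
  ]
}}

```text
time_s: 4.08
position: [0.559, 0.2539, 0.1821]
tcp_rot: [[-0.165, 0.986, 0.003], [0.986, 0.165, 0.001], [0.0, 0.003, -1.0]]
force: [0.1, 0.7, 0.1]
opening: 0.685
grasp_force: 0.0
```

Call:
{"fn": "play_rows", "kwargs": {
  "motion": [
    [[0.002,-0.001,0.02,0,0,0],[0.002,-0.001,0.04,0,0,0],[0.002,-0.001,0.06,0,0,0],[0.002,-0.001,0.077,0,0,0],[0.002,-0.001,0.077,0,0,0],[0.002,-0.001,0.077,0,0,0]]
  ]
}}

```text
time_s: 4.58
position: [0.5564, 0.2556, 0.1033]
tcp_rot: [[-0.166, 0.986, -0.001], [0.986, 0.166, -0.0], [-0.0, -0.001, -1.0]]
force: [0.4, 0.9, 0.1]
opening: 0.685
grasp_force: 0.0
```

Call:
{"fn": "play_rows", "kwargs": {
  "motion": [
    [[0,0,0,0,0,0],[0,0,0,0,0,0],[0,0,0,0,0,0],[0,0,0,0,0,0],[0,0,0,0,0,0],[0,0,0,0,0,0],[0,0,0,0,0,0],[0,0,0,0,0,0]]
  ],
  "fingers": 0.0
}}

```text
time_s: 5.25
position: [0.5567, 0.2557, 0.1035]
tcp_rot: [[-0.167, 0.986, 0.0], [0.986, 0.167, -0.0], [-0.0, 0.0, -1.0]]
force: [-0.3, 0.3, 0.9]
opening: 0.206
grasp_force: 30.0
```

Call:
{"fn": "play_rows", "kwargs": {
  "motion": [
    [[0,0,-0.02,0,0,0],[0,0,-0.05,0,0,0],[0,0,-0.08,0,0,0],[0,0,-0.11,0,0,0],[0,0,-0.13,0,0,0],[0,0,-0.13,0,0,0],[0,0,-0.13,0,0,0],[0,0,-0.13,0,0,0]]
  ]
}}

```text
time_s: 5.92
position: [0.5555, 0.2554, 0.232]
tcp_rot: [[-0.167, 0.986, -0.003], [0.986, 0.167, -0.001], [-0.0, -0.003, -1.0]]
force: [-0.4, -0.1, -2.2]
opening: 0.199
grasp_force: 30.0
```

```bash
python3 - <<'E'
from fit import *
s=bot.read_state();print(s["position"],np.round(s["tcp_rot"],4)[:2],s["grasp_force"])
c=imaging.capture("wrist");save(c,"w3.png")
d=imaging.capture("side");save(d,"s3.png")
t=np.array(s["position"])+[0,0,-.098]
p=proj(c,t);q=proj(d,t);print(p,q)
f=lambda c,p,r:cv2.resize(np.array(c["frame"])[max(0,int(p[1])-r):int(p[1])+r,int(p[0])-r:int(p[0])+r],(390,390),interpolation=cv2.INTER_CUBIC)
cv2.imwrite("pics/ws3.png",np.hstack([f(c,p,45),f(d,q,40)])[...,::-1])
# knobs from the top camera
T=imaging.capture("top");save(T,"t3.png")
im=cv2.cvtColor(np.array(T["frame"]),cv2.COLOR_RGB2HSV)
E
```

```text
[0.55554278 0.25538633 0.2320362 ] [[-1.667e-01  9.860e-01 -2.700e-03]
 [ 9.860e-01  1.667e-01 -7.000e-04]] 29.99979552347213
[277.2022622  205.64051171] [237.08258676 230.76176054]
```

View pics/ws3.png

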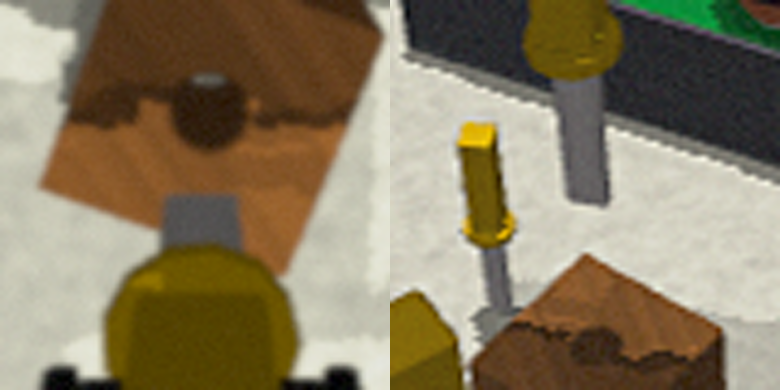

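```bash
python3 - <<'E'
from fit import *
s=bot.read_state();R=np.array(s["tcp_rot"]);P=np.array(s["position"])
rect=np.array([[-.0065,-.0025],[.0065,-.0025],[.0065,.0025],[-.0065,.0025]])
def W(Q,alt):  # trimmer-local -> world; trimmer x = tool y
    x=R[:,1];z=-R[:,2];
    if alt:x=R[:,0]
    y=np.cross(z,x); return P-z*.0975+Q@np.array([x,y,z])
out=[]
for n in ("wrist","side"):
    c=imaging.capture(n);row=[]
    for alt in (0,1):
        f=np.array(c["frame"])[...,::-1];p=proj(c,W(np.zeros((1,3)),0)[0]).astype(int);r=36
        k=10 if 1 else 1
        g=cv2.resize(f[p[1]-r:p[1]+r,p[0]-r:p[0]+r],(380,380),interpolation=cv2.INTER_CUBIC);k=380/(2*r)
        for Q,col in ((prism(rect,0,.016),(0,0,255)),(prism(circ(.007),.016,.06),(255,255,0)),(prism(circ(.014),.06,.066),(0,255,0))):
            h=np.array([proj(c,X) for X in W(Q,alt)]);h=cv2.convexHull(((h-(p-r)+.5)*k).astype(np.float32)).astype(np.int32)
            cv2.polylines(g,[h],True,col,1)
        row.append(g)
    out.append(np.vstack(row))
cv2.imwrite("pics/ov.png",cv2.resize(np.hstack(out),(600,600)))
E
```

```text
(no output)
```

View pics/ov.png

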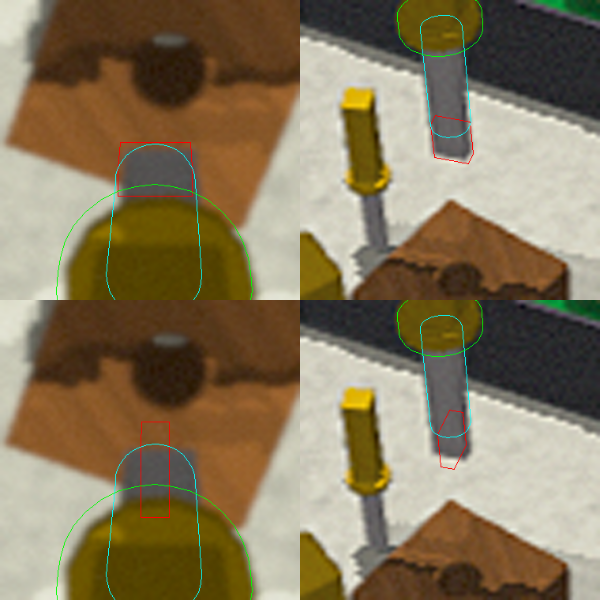

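The overlay shows the blade lies along the tool's y axis (upper row matches). Next I move over the red tuner, turning to about 55°.

Call:
{"fn": "play_rows", "kwargs": {
  "motion": [
    [[-0.035,0.001,0,0,0,-6],[-0.075,0.001,0,0,0,-12],[-0.115,0.001,0,0,0,-19],[-0.155,0.001,0,0,0,-26],[-0.195,0.001,0,0,0,-33],[-0.23,0.001,0,0,0,-40],[-0.261,0.001,0,0,0,-45],[-0.261,0.001,0,0,0,-45]]
  ]
}}

```text
time_s: 6.83
position: [0.6027, -0.008, 0.2327]
tcp_rot: [[-0.814, 0.581, 0.001], [0.581, 0.814, -0.003], [-0.003, -0.002, -1.0]]
force: [0.0, -0.1, 0.0]
opening: 0.208
grasp_force: 30.0
```

Call:
{"fn": "play_rows", "kwargs": {
  "motion": [
    [[0,0,0,0,0,0],[0,0,0,0,0,0],[0,0,0,0,0,0]]
  ]
}}

```text
time_s: 7.08
position: [0.6006, -0.0003, 0.233]
tcp_rot: [[-0.815, 0.579, -0.001], [0.579, 0.815, 0.001], [0.001, -0.0, -1.0]]
force: [0.3, 0.6, 0.4]
opening: 0.203
grasp_force: 30.0
```

```bash
cat > knob.py <<'E'
from fit import *
ks=np.array([[-1,-1],[1,-1],[1,1],[-1,1]])*.016
def cmask(c,col):
    im=cv2.cvtColor(np.array(c["frame"]),cv2.COLOR_RGB2HSV)
    h,s,v=[im[...,i].astype(int) for i in range(3)]
    return ((((h<8)|(h>172)) if col=="red" else ((h>100)&(h<125)))&(s>110)&(v>40)).astype(np.float32)
def fitknob(c,col,g,a0,excl=None,r=45):
    """knob square (z .036-.050) against colour mask; slot hole filled"""
    p=proj(c,[g[0],g[1],.05]).astype(int); b=(max(p[0]-r,0),max(p[1]-r,0),2*r,2*r)
    M=cmask(c,col)[b[1]:b[1]+b[3],b[0]:b[0]+b[2]]
    M=cv2.morphologyEx(M,cv2.MORPH_CLOSE,np.ones((3,3)))
    cs,_=cv2.findContours(M.astype(np.uint8),cv2.RETR_EXTERNAL,cv2.CHAIN_APPROX_NONE)
    k=max(cs,key=cv2.contourArea); M=np.zeros_like(M); cv2.drawContours(M,[k],-1,1,-1)
    def cost(q):
        a=np.radians(q[2]);R=np.array([[np.cos(a),-np.sin(a)],[np.sin(a),np.cos(a)]])
        return np.abs(render(c,[prism(ks@R.T+q[:2]/1e3,.036,.05)],b)[:M.shape[0],:M.shape[1]]-M).sum()/M.sum()
    x,y=np.array(g)*1e3;best=None
    for a in (a0-12,a0,a0+12):
        o=minimize(cost,[x,y,a],method="Nelder-Mead",options=dict(initial_simplex=[[x,y,a],[x+4,y,a],[x,y+4,a],[x,y,a+8]]))
        if best is None or o.fun<best.fun: best=o
    return best.x,best.fun
E
python3 - <<'E'
from knob import *
s=bot.read_state();R=np.array(s["tcp_rot"]);P=np.array(s["position"]);print(P,np.degrees(np.arctan2(R[1,1],R[0,1])))
c=imaging.capture("wrist");save(c,"w4.png")
print("red",fitknob(c,"red",(.600,-.002),55))
T=imaging.capture("top");print("red top",fitknob(T,"red",(.6,-.002),55,r=14),"blue top",fitknob(T,"blue",(.616,-.175),45,r=14))
f=np.array(c["frame"])[...,::-1].copy();print("tip",proj(c,P+R[:,2]*.0975))
cv2.imwrite("pics/w4c.png",cv2.resize(f[100:300,170:390],(660,600)))
E
```

```text
[ 6.00616070e-01 -2.54458999e-04  2.32952659e-01] 54.63125747108231
red (array([601.75461623,  -3.29049527,  54.96214551]), np.float64(0.07599189132452011))Traceback (most recent call last):
  File "<stdin>", line 5, in <module>
  File "knob.py", line 13, in fitknob
    k=max(cs,key=cv2.contourArea); M=np.zeros_like(M); cv2.drawContours(M,[k],-1,1,-1)
ValueError: max() iterable argument is empty
```

```bash
python3 - <<'E'
from knob import *
s=bot.read_state();R=np.array(s["tcp_rot"]);P=np.array(s["position"])
c=imaging.capture("wrist")
f=np.array(c["frame"])[...,::-1].copy();p0=np.array([190,110]);k=4
g=cv2.resize(f[110:260,190:370],None,fx=k,fy=k,interpolation=cv2.INTER_CUBIC)
rect=np.array([[-.0065,-.0025],[.0065,-.0025],[.0065,.0025],[-.0065,.0025]])
W=lambda Q:P+R[:,2]*.0975+Q@np.array([R[:,1],R[:,0],-R[:,2]])
def dr(pts,col): 
    h=(np.array([proj(c,X) for X in pts])-p0+.5)*k
    cv2.polylines(g,[cv2.convexHull(h.astype(np.float32)).astype(np.int32)],True,col,1)
dr(W(prism(rect,0,.016)),(0,255,255));dr(W(prism(circ(.014),.06,.066)),(0,255,0))
a=np.radians(55);Rk=np.array([[np.cos(a),-np.sin(a)],[np.sin(a),np.cos(a)]])
o=np.array([.6018,-.0033])
dr(prism(ks@Rk.T+o,.05,.05),(255,255,0))
sl=np.array([[-.00925,-.00425],[.00925,-.00425],[.00925,.00425],[-.00925,.00425]])
dr(prism(sl@Rk.T+o,.05,.05),(255,0,255))
dr(prism(circ(.036)+o,.036,.036),(255,255,255))
cv2.imwrite("pics/w4c.png",g)
for n in ("side",):
    d=imaging.capture(n);print(fitknob(d,"red",(.6,-.002),55,r=22),fitknob(d,"blue",(.616,-.175),45,r=20))
E
```

```text
(array([601.36144525,  -3.55184419,  54.75209876]), np.float64(0.10221096873283386)) (array([ 618.28206844, -177.98539904,   45.05375356]), np.float64(0.18530869483947754))
```

View pics/w4c.png

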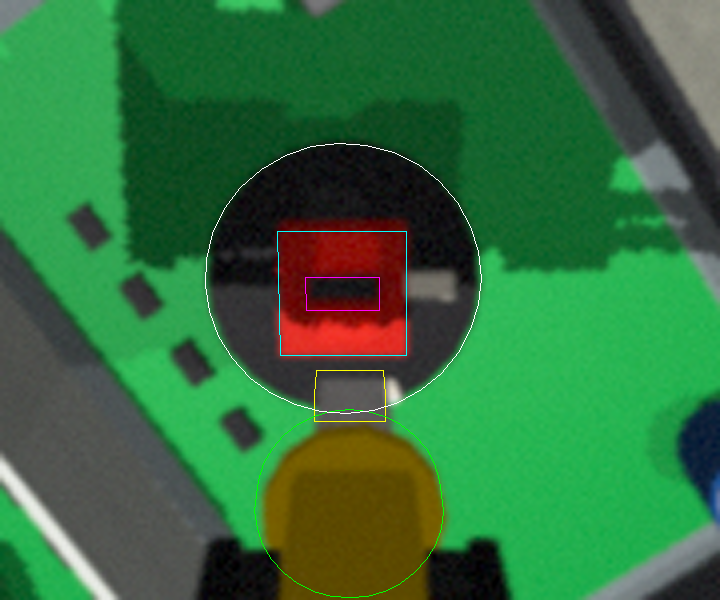

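Call:
{"fn": "play_rows", "kwargs": {
  "motion": [
    [[-0.0017,-0.0024,0.02,0,0,0],[-0.0017,-0.0024,0.04,0,0,0],[-0.0017,-0.0024,0.06,0,0,0],[-0.0017,-0.0024,0.06,0,0,0],[-0.0017,-0.0024,0.06,0,0,0]]
  ]
}}

```text
time_s: 7.7
position: [0.6004, -0.0037, 0.1727]
tcp_rot: [[-0.816, 0.579, -0.003], [0.579, 0.816, 0.001], [0.002, -0.001, -1.0]]
force: [0.1, 0.2, -0.1]
opening: 0.205
grasp_force: 30.0
```

```bash
cat > ov.py <<'E'
from knob import *
rect=np.array([[-.0065,-.0025],[.0065,-.0025],[.0065,.0025],[-.0065,.0025]])
sl=np.array([[-.00925,-.00425],[.00925,-.00425],[.00925,.00425],[-.00925,.00425]])
def overlay(cam,o,ang,r,fn):
    s=bot.read_state();R=np.array(s["tcp_rot"]);P=np.array(s["position"])
    c=imaging.capture(cam);k=400/(2*r)
    p0=proj(c,[o[0],o[1],.06]).astype(int)-r;p0=np.maximum(p0,0)
    f=np.array(c["frame"])[...,::-1].copy()
    g=cv2.resize(f[p0[1]:p0[1]+2*r,p0[0]:p0[0]+2*r],(400,400),interpolation=cv2.INTER_CUBIC)
    W=lambda Q:P+R[:,2]*.0975+Q@np.array([R[:,1],R[:,0],-R[:,2]])
    def dr(pts,col):
        h=(np.array([proj(c,X) for X in pts])-p0+.5)*k
        cv2.polylines(g,[cv2.convexHull(h.astype(np.float32)).astype(np.int32)],True,col,1)
    dr(W(prism(rect,0,.016)),(0,255,255));dr(W(prism(circ(.014),.06,.066)),(0,255,0))
    a=np.radians(ang);Rk=np.array([[np.cos(a),-np.sin(a)],[np.sin(a),np.cos(a)]])
    dr(prism(ks@Rk.T+o,.05,.05),(255,255,0));dr(prism(sl@Rk.T+o,.05,.05),(255,0,255))
    return g
E
python3 - <<'E'
from ov import *
s=bot.read_state();R=np.array(s["tcp_rot"]);print(s["position"],np.degrees(np.arctan2(R[1,1],R[0,1])),s["force"])
o=np.array([.6018,-.0033])
cv2.imwrite("pics/o5.png",np.hstack([overlay("wrist",o,55,36,""),overlay("side",o,55,28,"")]))
c=imaging.capture("wrist");print(fitknob(c,"red",o,55,r=50))
d=imaging.capture("side");print(fitknob(d,"red",o,55,r=22))
E
```

```text
[ 0.60038973 -0.00367861  0.172667  ] 54.647048668987104 [ 0.11183367  0.19798008 -0.11927174]
(array([601.04618438,  -3.00173402,  54.83104167]), np.float64(0.15833403170108795))
(array([601.59159344,  -3.20480145,  55.735636  ]), np.float64(0.10242372006177902))
```

View pics/o5.png

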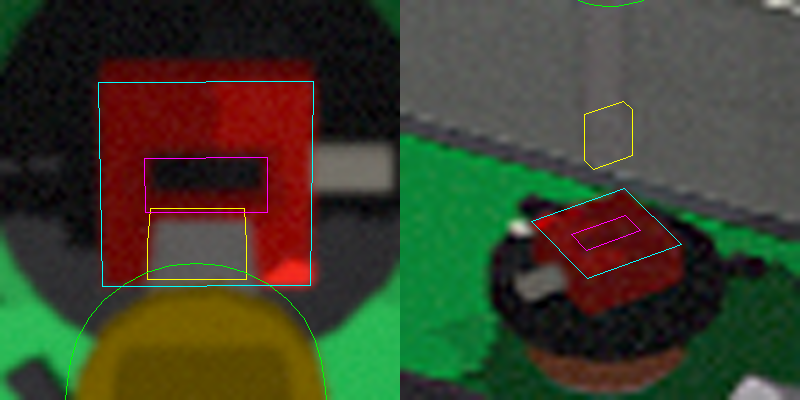

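The slot in the wrist view is centred at crop (206,185) and the blade at (203,222), so alignment is within about 1 mm. I'll insert gently.

Call:
{"fn": "play_rows", "kwargs": {
  "motion": [
    [[0.001,0,0.01,0,0,0],[0.001,0,0.018,0,0,0],[0.001,0,0.022,0,0,0],[0.001,0,0.025,0,0,0],[0.001,0,0.028,0,0,0],[0.001,0,0.028,0,0,0]]
  ]
}}

```text
time_s: 8.4
position: [0.5999, -0.0038, 0.1445]
tcp_rot: [[-0.815, 0.579, -0.002], [0.579, 0.815, 0.0], [0.001, -0.001, -1.0]]
force: [-0.2, -0.5, -0.4]
opening: 0.201
grasp_force: 30.0
```

Call:
{"fn": "play_rows", "kwargs": {
  "motion": [
    [[0,0,0.002,0,0,0],[0,0,0.004,0,0,0],[0,0,0.0045,0,0,0],[0,0,0.0045,0,0,0],[0,0,0.0045,0,0,0]]
  ]
}}

```text
time_s: 8.82
position: [0.6004, -0.0039, 0.141]
tcp_rot: [[-0.815, 0.579, 0.0], [0.579, 0.815, -0.0], [-0.0, 0.0, -1.0]]
force: [-0.1, 0.7, -0.8]
opening: 0.201
grasp_force: 30.0
```

Call:
{"fn": "play_rows", "kwargs": {
  "motion": [
    [[0,0,0,0,0,5],[0,0,0,0,0,10],[0,0,0,0,0,15],[0,0,0,0,0,20],[0,0,0,0,0,25],[0,0,0,0,0,30],[0,0,0,0,0,30]]
  ]
}}

```text
time_s: 9.4
position: [0.6, -0.0034, 0.141]
tcp_rot: [[-0.415, 0.91, -0.001], [0.91, 0.415, 0.001], [0.001, -0.0, -1.0]]
force: [-1.2, 1.7, -1.2]
opening: 0.201
grasp_force: 30.0
```

```bash
python3 - <<'E'
from knob import *
s=bot.read_state();R=np.array(s["tcp_rot"]);print(s["position"],np.degrees(np.arctan2(R[1,1],R[0,1])),s["force"],s["moment"])
d=imaging.capture("side");print(fitknob(d,"red",(.6015,-.0033),35,r=22))
E
```

```text
[ 0.60003561 -0.00336356  0.14097248] 24.51095750947894 [-1.16375552  1.7163195  -1.15506219] [0.35111692 0.04839192 0.04405066]
(array([601.45559531,  -3.34953469,  45.55419606]), np.float64(0.3124234080314636))
```

Call:
{"fn": "play_rows", "kwargs": {
  "motion": [
    [[0,0,0,0,0,6],[0,0,0,0,0,12],[0,0,0,0,0,18],[0,0,0,0,0,24],[0,0,0,0,0,30],[0,0,0,0,0,36],[0,0,0,0,0,42],[0,0,0,0,0,45]]
  ]
}}

```text
time_s: 10.12
position: [0.6005, -0.003, 0.141]
tcp_rot: [[0.351, 0.936, 0.0], [0.936, -0.351, 0.002], [0.002, -0.0, -1.0]]
force: [0.1, 2.1, -0.6]
opening: 0.203
grasp_force: 30.0
```

```bash
cat > st.py <<'E'
from knob import *
import sys
s=bot.read_state();R=np.array(s["tcp_rot"]);print(s["position"],np.degrees(np.arctan2(R[1,1],R[0,1])),np.round(s["force"],2),np.round(s["moment"],3),s["time_s"])
d=imaging.capture("side");print(fitknob(d,"red",(.6015,-.0033),float(sys.argv[1]),r=22))
E
python3 st.py -5
```

```text
[ 0.60047674 -0.00304317  0.14099876] -20.535194406622065 [ 0.09  2.05 -0.64] [ 0.622 -0.064  0.045] 10.1167
(array([601.25966311,  -2.72921617,   1.35066436]), np.float64(0.2913872003555298))
```

Call:
{"fn": "play_rows", "kwargs": {
  "motion": [
    [[0,0,0,0,0,3],[0,0,0,0,0,6],[0,0,0,0,0,9],[0,0,0,0,0,9],[0,0,0,0,0,9]]
  ]
}}

```text
time_s: 10.58
position: [0.6005, -0.0032, 0.141]
tcp_rot: [[0.488, 0.873, 0.0], [0.873, -0.488, 0.001], [0.001, -0.0, -1.0]]
force: [0.5, 2.1, 0.2]
opening: 0.203
grasp_force: 30.0
```

```bash
python3 st.py -12
```

```text
[ 0.60050938 -0.00317382  0.1409752 ] -29.23133250437231 [0.53 2.08 0.17] [ 0.864 -0.196  0.027] 10.5833
(array([601.94441205,  -2.63494759,  -8.04139963]), np.float64(0.28453561663627625))
```

Call:
{"fn": "play_rows", "kwargs": {
  "motion": [
    [[0,0,0,0,0,2],[0,0,0,0,0,4],[0,0,0,0,0,4],[0,0,0,0,0,4]]
  ]
}}

```text
time_s: 10.97
position: [0.6005, -0.0035, 0.141]
tcp_rot: [[0.549, 0.836, 0.0], [0.836, -0.549, 0.001], [0.001, -0.0, -1.0]]
force: [0.3, 3.0, -0.1]
opening: 0.202
grasp_force: 30.0
```

```bash
python3 st.py -14
```

```text
[ 0.60048118 -0.00349204  0.14098077] -33.283496917505936 [ 0.29  3.03 -0.12] [ 0.981 -0.185  0.056] 10.9667
(array([601.50937716,  -2.46444652, -12.87795995]), np.float64(0.27652615308761597))
```

Call:
{"fn": "play_rows", "kwargs": {
  "motion": [
    [[0,0,0,0,0,2],[0,0,0,0,0,3],[0,0,0,0,0,3],[0,0,0,0,0,3]]
  ]
}}

```text
time_s: 11.35
position: [0.6005, -0.0038, 0.141]
tcp_rot: [[0.593, 0.806, 0.0], [0.806, -0.593, 0.0], [0.0, 0.0, -1.0]]
force: [0.9, 3.0, 0.0]
opening: 0.204
grasp_force: 30.0
```

```bash
python3 st.py -14
```

```text
[ 0.60048263 -0.00378143  0.14095381] -36.3380086201316 [0.89 3.   0.03] [ 0.915 -0.196  0.08 ] 11.35
(array([601.48679414,  -2.72952534, -15.38387903]), np.float64(0.2823503613471985))
```

Call:
{"fn": "play_rows", "kwargs": {
  "motion": [
    [[0,0,0,0,0,2],[0,0,0,0,0,4],[0,0,0,0,0,4],[0,0,0,0,0,4]]
  ]
}}

```text
time_s: 11.73
position: [0.6006, -0.004, 0.141]
tcp_rot: [[0.647, 0.762, 0.001], [0.762, -0.647, -0.0], [0.0, 0.001, -1.0]]
force: [1.8, 3.5, 0.1]
opening: 0.203
grasp_force: 30.0
```

```bash
python3 st.py -14; python3 - <<'E'
from knob import *
o=np.array([.6015,-.0033])
c=imaging.capture("side");p=proj(c,[.6015,-.0033,.04]).astype(int);f=np.array(c["frame"])[p[1]-24:p[1]+24,p[0]-24:p[0]+24]
w=imaging.capture("wrist");q=proj(w,[.6015,-.0033,.04]).astype(int);h=np.array(w["frame"])[max(q[1]-75,0):q[1]+35,q[0]-55:q[0]+55];print(q,h.shape)
cv2.imwrite("pics/r7.png",np.hstack([cv2.resize(f,(400,400),interpolation=cv2.INTER_CUBIC),cv2.resize(h,(400,400),interpolation=cv2.INTER_CUBIC)])[...,::-1])
E
```

```text
[ 0.6006058  -0.00396619  0.14102102] -40.32227546619832 [1.82 3.49 0.12] [ 0.883 -0.247  0.115] 11.7333
(array([601.43253067,  -3.02020201, -12.86324173]), np.float64(0.2777288854122162))
[277 203] (110, 110, 3)
```

View pics/r7.png

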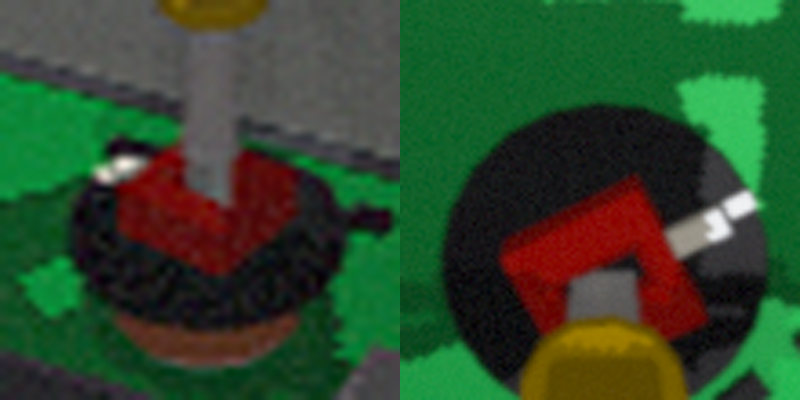

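The pointer is at the white mark. I'll unload the blade within its play and lift straight out.

Call:
{"fn": "play_rows", "kwargs": {
  "motion": [
    [[0,0,0,0,0,-7],[0,0,0,0,0,-14],[0,0,0,0,0,-20],[0,0,0,0,0,-20]]
  ]
}}

```text
time_s: 12.22
position: [0.5998, -0.0043, 0.1408]
tcp_rot: [[0.346, 0.938, -0.001], [0.938, -0.346, -0.001], [-0.001, -0.001, -1.0]]
force: [-0.9, 1.8, 0.2]
opening: 0.206
grasp_force: 30.0
```

Call:
{"fn": "play_rows", "kwargs": {
  "motion": [
    [[0,0,-0.006,0,0,0],[0,0,-0.014,0,0,0],[0,0,-0.03,0,0,0],[0,0,-0.055,0,0,0],[0,0,-0.085,0,0,0],[0,0,-0.092,0,0,0],[0,0,-0.092,0,0,0]]
  ]
}}

```text
time_s: 12.8
position: [0.6025, -0.0049, 0.2366]
tcp_rot: [[0.35, 0.937, 0.007], [0.937, -0.35, -0.003], [0.0, 0.008, -1.0]]
force: [-0.1, 0.6, -1.8]
opening: 0.205
grasp_force: 30.0
```

```bash
python3 st.py -14;python3 - <<'E'
from knob import *
d=imaging.capture("wrist");print(fitknob(d,"red",(.6015,-.0033),-14,r=45))
E
```

```text
[ 0.60245901 -0.00490284  0.23657842] -20.459356040568327 [-0.14  0.58 -1.84] [-0.054 -0.122  0.001] 12.8
(array([601.48385724,  -3.39435589, -11.85802302]), np.float64(0.06562499701976776))
(array([601.5569867 ,  -2.9043677 , -12.75463832]), np.float64(0.09161932021379471))
```

Call:
{"fn": "play_rows", "kwargs": {
  "motion": [
    [[-0.02,0.01,0,0,0,-7],[-0.045,0.021,0,0,0,-14],[-0.07,0.033,0,0,0,-21],[-0.095,0.045,0,0,0,-28],[-0.12,0.057,0,0,0,-35],[-0.14,0.067,0,0,0,-42],[-0.155,0.074,0,0,0,-49],[-0.155,0.074,0,0,0,-56]]
  ]
}}

```text
time_s: 13.57
position: [0.6148, -0.1788, 0.2303]
tcp_rot: [[-0.584, 0.812, -0.003], [0.812, 0.584, -0.001], [0.001, -0.003, -1.0]]
force: [-0.2, 0.3, 0.0]
opening: 0.205
grasp_force: 30.0
```

Call:
{"fn": "play_rows", "kwargs": {
  "motion": [
    [[0,0,0,0,0,-6],[0,0,0,0,0,-9.5],[0,0,0,0,0,-9.5],[0,0,0,0,0,-9.5],[0,0,0,0,0,-9.5]]
  ]
}}

```text
time_s: 13.98
position: [0.615, -0.1746, 0.2316]
tcp_rot: [[-0.707, 0.707, -0.002], [0.707, 0.707, 0.001], [0.002, -0.001, -1.0]]
force: [0.4, -1.3, 0.3]
opening: 0.202
grasp_force: 30.0
```

```bash
cat > bl.py <<'E'
from ov import *
import sys
s=bot.read_state();R=np.array(s["tcp_rot"]);P=np.array(s["position"]);print(P,np.degrees(np.arctan2(R[1,1],R[0,1])),s["force"],s["time_s"])
c=imaging.capture("wrist");x,e=fitknob(c,"blue",(.617,-.176),45,r=60);print("wrist",x,e)
d=imaging.capture("side");y,e=fitknob(d,"blue",(.617,-.176),45,r=20);print("side",y,e)
o=x[:2]/1e3-P[:2];print("knob-TCP in tool x,y mm",1e3*(o@R[:2,0]),1e3*(o@R[:2,1]))
if len(sys.argv)>1:
    cv2.imwrite("pics/"+sys.argv[1],np.hstack([overlay("wrist",x[:2]/1e3,x[2],int(sys.argv[2]),""),overlay("side",x[:2]/1e3,x[2],28,"")]))
E
python3 bl.py
```

```text
[ 0.61502184 -0.17464486  0.23163935] 45.01231413976979 [ 0.3998227  -1.28561164  0.34909411] 13.9833
wrist [ 618.51459433 -175.09525692   44.1018549 ] 0.0783248096704483
side [ 618.11535171 -176.43459476   45.98370762] 0.16490964591503143
knob-TCP in tool x,y mm -2.7886801165733575 2.150667539877264
```

Call:
{"fn": "play_rows", "kwargs": {
  "motion": [
    [[-0.001,0.0012,0.02,0,0,0],[-0.001,0.0012,0.04,0,0,0],[-0.001,0.0012,0.055,0,0,0],[-0.001,0.0012,0.055,0,0,0],[-0.001,0.0012,0.055,0,0,0],[-0.001,0.0012,0.055,0,0,0]]
  ]
}}

```text
time_s: 14.58
position: [0.6179, -0.175, 0.1788]
tcp_rot: [[-0.708, 0.706, 0.002], [0.706, 0.708, -0.001], [-0.002, 0.001, -1.0]]
force: [0.4, -0.7, 0.6]
opening: 0.203
grasp_force: 30.0
```

```bash
python3 bl.py; python3 - <<'E'
from ov import *
s=bot.read_state();R=np.array(s["tcp_rot"]);P=np.array(s["position"])
c=imaging.capture("wrist");f=np.array(c["frame"]);hsv=cv2.cvtColor(f,cv2.COLOR_RGB2HSV)
W=lambda Q:P+R[:,2]*.0975+np.array(Q)@np.array([R[:,1],R[:,0],-R[:,2]])
print("blade end corners (near-cam edge)",proj(c,W([-.0065,.0025,0])),proj(c,W([.0065,.0025,0])),"collar top",proj(c,W([0,.014,.06])),"knob-slot ctr",proj(c,[.6183,-.1755,.05]))
u0,v0=proj(c,W([0,0,0])).astype(int)
ch=lambda p:"Y" if 18<p[0]<36 and p[1]>110 else "B" if 98<p[0]<128 and p[1]>90 else "." if p[2]<45 else "g" if p[1]<60 else "o"
for v in range(v0-34,v0+26): print(v,"".join(ch(hsv[v,u]) for u in range(u0-34,u0+35)))
print(u0,v0)
E
```

```text
[ 0.61793761 -0.17502103  0.17880938] 45.09162572575215 [ 0.43135331 -0.65449082  0.58828147] 14.5833
wrist [ 618.33252755 -174.44649021   45.04518736] 0.17088240385055542
side [ 617.97715095 -176.36370263   47.95906834] 0.140625
knob-TCP in tool x,y mm 0.12591756185447886 0.6857066974643076
blade end corners (near-cam edge) [268.55819735 202.17136547] [285.44133192 202.17967105] collar top [276.7192986  212.05925806] knob-slot ctr [276.76139984 194.43894094]
171 ...B............B....BB.B.BB....BB.B..B....B........................B
172 .................BBBBBBBBBBBBBBBBBBBBBBBBBBBBBBBBBBBBBB.........Y....
173 .B...........B..BBBBBBBBBBBBBBBBBBBBBBBBBBBBBBBBBBBBBBB..............
174 ....B........B..BBBBBBBBBBBBBBBBBBBBBBBBBBBBBBBBBBBBBBB.....BY.....B.
175 ...............BBBBBBBBBBBBBBBBBBBBBBBBBBBBBBBBBBBBBBBBB.............
176 ...........B...BBBBBBBBBBBBBBBBBBBBBBBBBBBBBBBBBBBBBBBBBB............
177 .......B.......BBBBBBBBBBBBBBBBBBBBBBBBBBBBBBBBBBBBBBBBB...B.........
178 ............B..BBBBBBBBBBBBBBBBBBBBBBBBBBBBBBBBBBBBBBBBB......B......
179 ..B......B..B..BBBBBBBBBBBBBBBBBBBBBBBBB
[... 3111 characters left out ...]
YYYYYYYYoggooooooooooooooo
222 oooooooooooooooooYYYYYYYYYYYYYYYYYYYYYYYYYYYYYYYYYYYooooooooooooooooo
223 ooooooooooooooooooYYYYYYYYYYYYYYYYYYYYYYYYYYYYYYYYYYYoooooooooooooooo
224 oooooooooooooooooYYYYYYYYYYYYYYYYYYYYYYYYYYYYYYYYYYYYoooooooooooooooo
225 oooooooooooooooooYYYYYYYYYYYYYYYYYYYYYYYYYYYYYYYYYYYYYooooooooooooooo
226 ooooooooooooooooYYYYYYYYYYYYYYYYYYYYYYYYYYYYYYYYYYYYYYYoooooooooooooo
227 ooooooooooooooooYYYYYYYYYYYYYYYYYYYYYYYYYYYYYYYYYYYYYYYoooooooooooooo
228 oooooooooooooooYYYYYYYYYYYYYYYYYYYYYYYYYYYYYYYYYYYYYYYYoooooooooooooo
229 oooooooooooooooYYYYYYYYYYYYYYYYYYYYYYYYYYYYYYYYYYYYYYYYYooooooooooooo
230 ooooooooooooooYYYYYYYYYYYYYYYYYYYYYYYYYYYYYYYYYYYYYYYYYYooooooooooooo
277 205
```

Blade and slot coincide within about 0.6 mm. Final descent to about 6.5 mm above the slot.

Call:
{"fn": "play_rows", "kwargs": {
  "motion": [
    [[0,0.0005,0.006,0,0,0],[0,0.0005,0.012,0,0,0],[0,0.0005,0.018,0,0,0],[0,0.0005,0.022,0,0,0],[0,0.0005,0.024,0,0,0],[0,0.0005,0.024,0,0,0],[0,0.0005,0.024,0,0,0],[0,0.0005,0.024,0,0,0]]
  ]
}}

```text
time_s: 15.4
position: [0.6178, -0.1745, 0.154]
tcp_rot: [[-0.708, 0.706, 0.0], [0.706, 0.708, -0.0], [-0.0, 0.0, -1.0]]
force: [0.3, 0.4, -1.2]
opening: 0.203
grasp_force: 30.0
```

Call:
{"fn": "play_rows", "kwargs": {
  "motion": [
    [[0,0,0,0,0,0],[0,0,0,0,0,0],[0,0,0,0,0,0],[0,0,0,0,0,0],[0,0,0,0,0,0],[0,0,0,0,0,0]]
  ]
}}

```text
time_s: 15.9
position: [0.6176, -0.1744, 0.1539]
tcp_rot: [[-0.708, 0.706, 0.0], [0.706, 0.708, -0.0], [-0.0, 0.0, -1.0]]
force: [-0.3, -0.1, -1.0]
opening: 0.205
grasp_force: 30.0
```

```bash
python3 st.py -13; python3 - <<'E'
from ov import *
s=bot.read_state();R=np.array(s["tcp_rot"]);P=np.array(s["position"]);print(R)
for n in("wrist","side"):
    c=imaging.capture(n);f=np.array(c["frame"]);hsv=cv2.cvtColor(f,cv2.COLOR_RGB2HSV)
    W=lambda Q:P+R[:,2]*.0975+np.array(Q)@np.array([R[:,1],R[:,0],-R[:,2]])
    print(n,"blade end",proj(c,W([-.0065,.0025,0])),proj(c,W([.0065,.0025,0])),"slot ctr",proj(c,[.6183,-.1755,.05]))
    u0,v0=proj(c,W([0,0,0])).astype(int)
    ch=lambda p:"Y" if 18<p[0]<36 and p[1]>110 else "B" if 98<p[0]<128 and p[1]>90 else "." if p[2]<45 else "g" if p[1]<60 else "o"
    for v in range(v0-16,v0+14): print(v,"".join(ch(hsv[v,u]) for u in range(u0-25,u0+25)))
    print(u0)
E
```

```text
[ 0.61760215 -0.17442989  0.15394269] 45.09908797845332 [-0.32 -0.12 -1.  ] [-0.003 -0.144  0.005] 15.9
(array([601.5197762 ,  -3.73926354, -13.45991767]), np.float64(0.06853692978620529))
[[-7.08344018e-01  7.05867374e-01  4.74008244e-05]
 [ 7.05867373e-01  7.08344020e-01 -4.06137112e-05]
 [-6.22439842e-05  4.69021602e-06 -9.99999998e-01]]
wrist blade end [268.52783964 202.19896094] [285.41044437 202.20637974] slot ctr [276.66042469 204.45171639]
189 .....BBBBBBBBBBBBBBBBBBBBBBBBBBBBBBBBBBBBBBBBBBBBB
190 ....BBBBBBBBBBBBBBBBBBBBBBBBBBBBBBBBBBBBBBBBBBBBB.
191 B....BBBBBBBBBBBBBBBBBBBBBBBBBBBBBBBBBBBBBBBBBBBB.
192 .....BBBBBBBBBBBBBBBBBBBBBBBBBBBBBBBBBBBBBBBBBBBB.
193 .Y.B..BBBBBBBBBBBBBBBBBBBBBBBBBBBBBBBBBBBBBBBBBBB.
194 .B..B.BBBBBBBBBBBBBBBBBBBBBBBBBBBBBBBBBBBBBBBBBBB.
195 .....BBBBBBBBBBBBBBBBBBBBBBBBBBBBBBBBBBBBBBBBBBBB.
196 ......BBBBBBBBBBBBBBBBBBBBBBBBBBBBBBBBBBBBBBBBBBB.
197 .....BBBBBBBBBBBBBBBBBBBBBBBBBBBBBBBBBBBBBBBBBBBgg
198 .....BBBBBBBBBBBBBBBBBBBBBBBBBBBBBBBBBBBBBBBBBBBgg
199 ......BBBBBBBBBBBBBBBBBBBBBBBBBBBBBBBBBBBBBBBBBogg
200 .....BBBBBBBBBBBBB..........B.BB.....BB
[... 2067 characters left out ...]
oooBBBBBBggggoBBBogggggggg..........
131 oooooooooooooooooBBBBBBBBBBBBBBB.ggggggggggg......
132 ooooooooooooooo..BBBBBBBBBBBBBBBBBYooogggggggggg..
133 ooooooooooooo...BBBBBBBBBBBBBBBBBB...ooooggggggg.g
134 gooooooooooog...BBBBBBBBBBBBBBBBBBBY..oooooooggggg
135 gggggoooooogggg.oBoBBBBBBBBBBBBBBBBY...ooooooooooo
136 gggggggggooogg.gggggBBBBBBBBBBBBBBB.....oooooooooo
137 ggggggggggggggggggggBBBBBBBBBBBBBBB.....oooooooooo
138 ggggggggggggggggggggBBBBBBBBBBBBBBB.....oooooooooo
139 gggggggggggggggggggggoBBBBBBBBBBBB......oooooooooo
140 gggggggggggggggggggggggggoBBBoBB........oooooooooo
141 ggggggggggggggggggggggggggggggggg.B....ooooooooooo
142 ggggggggggggggggggggggggggggggggggggg.Booooooooooo
302
```

```bash
python3 -c "
from rig import bot
print(bot.hand_in())"
```

```text
the job is handed in; nothing more can be done
None
```

I turned the red knob clockwise until its pointer reached the white mark and handed the job in at about 16 s of the 58 s allowed. The tool was held still and upright about 6 mm above the blue slot, about 1 mm off centre with its blade in line. The hand-in returned no verdict, so I can't confirm it passed.

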